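# Hook the slide rack home into its dock

## Task

Pick up the hook tool, drop its tip into the loop of the slide rack, and gently draw the rack along the bench with it into the dock until it is square and snug against the dock's two stop lugs, keeping up a light pull there for a moment. Then unhook without disturbing the rack and stand the hook back upright on its pad. Keep the fingers off the rack, keep it flat on the bench, never pull hard on it (the glass slides chip), and leave the other things where they are.

Things in the scene. Friction and masses are not known exactly. Their poses are not given: they have to be found in the camera images.
- dock: Rack dock: low grey U fixed to the bench, no floor, open on its far side. Origin on the bench, mid-width. x points out of the mouth, away from the robot; z up. Side walls 22 mm high, x -32 to 58 mm, channel 92 mm wide; then flares at about 29 degrees to a mouth about 130 mm wide at x = 90. Rigid stop: a lug by each wall, 12 thick, 30 high, 56 mm clear between; far faces clamped somewhere from x = 0 to 20 mm: not measured.
- rack: Slide rack: loose steel tray of glass slides, 80 mm long (x), 86 wide (y), 34 tall, 0.4 to 0.7 kg; about 1 to 3 N slides it. Origin: centre of its underside; the -x end carries the loop; z up. Starts beyond the dock's mouth, loop towards it. Slides chip if the hook ever bears on it with over 12 N: go slowly, feel for the stop. 6 to 9 N kept up half a second or more against the stop seats it.
- rack_front (a point): Point on the rack's loop-end face, mid-width, 12 mm above its underside (40 mm to -x of the rack's centre); axes as the rack's. With the rack home, it lies level with the lugs' far faces, in the dock's frame at x = 0 to 20 mm wherever they are, y within the 3 mm side play.
- rack_loop (a point): Centre of the rack's loop: a level ring of 5 mm wire, 24 mm clear inside, 34 outside, its mid-plane 40 mm above the bench, 26 mm out in front of the loop-end face; axes as the rack's. With the rack home the loop, and the hook in it, stand between and on the robot's side of the two stop lugs.
- hook_grip (a point): Middle of the hook tool's handle, where to grip: upright black block 18 mm wide (y), 41 tall, from 12 mm ahead (+x) of this point to 64 behind, on a foot 42 wide, 6 thick, from 14 ahead to 66 behind. This point is 30 mm above the foot's underside (24 above the foot's top, 17 below the handle's top). x points along the tool to its hook end, z up.
- hook_tip (a point): Lowest end of the hook: a 6 mm steel rod leaves the handle along x, 42 mm above the foot's underside, and 120 mm from hook_grip turns straight down to this point, 12 mm above the foot's underside (18 mm lower than hook_grip). Axes as hook_grip.
- hook: The hook tool, 0.2 kg, standing by itself on its foot; origin at the foot's underside, 30 mm below hook_grip, axes as hook_grip.
- pad: Hook's parking pad: thin cork mat fixed on the bench, 220 mm (x) x 90 (y), 4 thick; origin at the centre of its underside. The hook starts standing on it, hook end towards the pad's +x, hook_grip within 20 mm of the centre.
- dropper: Bystander: amber dropper bottle, 38 mm across, 75 mm tall; origin at the centre of its underside.
- dish: Bystander: clear shallow round dish, 60 mm across, 14 mm tall; origin at the centre of its underside.
- tape: Bystander: roll of tape lying flat, 72 mm across, 24 mm tall; origin at the centre of its underside.
- beaker: Bystander: glass beaker, 70 mm across, 90 mm tall; origin at the centre of its underside.
- jar: Bystander: white sample jar, 60 mm across, 70 mm tall; origin at the centre of its underside.
- reagent: Bystander: white reagent bottle, 66 mm across, 140 mm tall; origin at the centre of its underside.

How it is judged:
By the outcome, as a careful person would: the job done as asked, in the order asked, and still so for the second after the job is handed in, with the robot touching nothing.
It also fails if it takes over 72 s, if anything falls off the work surface, if the arm or the gripper's body presses on something with over 40 N, if the wrist force passes 120 N, or if a joint passes its speed limit or range.

## Robot

A 6-joint arm with a two-finger parallel gripper is mounted at the origin on the work surface. World frame = base frame: x ahead of the robot, y to its left, z up, the work surface at z = 0. Lengths are in mm, angles in degrees, forces in N, time in s.
With the tool pointing down it reaches from about 300 to 850 mm from the base axis. Payload 4.2 kg.
Tool frame: the origin (TCP) lies on the mounting face of the last link; the fingertips stand 191 mm ahead of it and the grasp point (between the pads) lies 172 mm ahead of it; y points along the fingers, x is the direction in which the jaws open and shut, and the axes are right-handed (so a half turn about y gives the same grasp; the last joint's range is limited). The gripper opens to 91 mm and grips with 3 to 60 N. Pads are 32 mm wide; open, the fingers measure 118 mm over their backs; the gripper's body (76 mm by 178 mm) begins 60 mm behind the grasp point.
Start: joints at [-67.151, 18.312, 89.639, -0, 72.044, -1.146], TCP at [233.83, -525.306, 404.776] pointing down, gripper open.
Joint ranges: [-177.97, 177.97], [-48.28, 115.42], [12.27, 149.76], [-77.06, 257.06], [2.81, 150.46], [-146.56, 146.56]. Speed limits (degrees/s): [147.25, 147.25, 180, 180, 180, 180].

## Interface

Orientations are given as a 3x3 rotation matrix whose columns are the frame's x, y, z axes.
In Python, from workcell import bot, solve_ik, readout, snapshot, finder gives the robot as it stands. Calls block until the motion is done:
- bot.movep(position, orientation): joint-space move of the TCP to a pose.
- bot.move_straight(position, vel=150, orientation=None, max_force=None): straight line of the TCP; orientation=None keeps the orientation; vel is the mean speed in mm/s. With max_force (N) it stops when the force on the tool has changed by that much, and returns True; else False.
- bot.move_joints(angles): joint-space move.
- bot.grip(opening): finger opening in mm; the grip force is fixed at half the most; returns when the fingers have stopped.
- bot.pause(seconds).
- solve_ik(position, orientation): joint angles nearest the present ones, or None.
- readout.get_state(): the state.
- snapshot(name): name is "scene" or "top"; returns a dict with "img" (400x640x3 uint8, red, green, blue), "fx", "fy", "cx", "cy" (pixels), "dist_coeffs" ([k1, k2, p1, p2, k3] as OpenCV has them; the pictures are not rectified), "extrinsics" (4x4, takes a point from camera to world coordinates). Camera axes: x right, y up, looking along -z (the intrinsics and any distortion apply to the point x, -y, -z); pixel columns grow to the right and rows downward; lengths in mm; the calibration is good to about 2 mm. A picture is of the moment at which its call begins. There is no depth.
A pose or a line that the arm cannot do raises bot.Unreachable and nothing moves.
- bot.hand_in(): hands the job in, once; it reports no verdict.
Trained networks look in the newest picture that a camera, given by its name, has taken for a name from the list of things; names that differ only in an ending like _2 or _b are one class to them, and where a whole thing is asked for, a point or a joint stands for the part that bears it (a point fixed in the world has none). Each returns a list of dicts, best first, with "p" (0 to 1); they miss things now and then, are a little off and sometimes report something else, mostly with a low value. They report only what shows in the picture. A call takes as long as a camera call.
- finder.recognise(camera, thing): "rect" ([centre column, centre row, width, height] in pixels, round what is visible of it).
- finder.cut_out(camera, thing): "pixels" (400x640 bool, what is visible of it) and "rect" ([centre column, centre row, width, height] in pixels, round what is visible of it).
The state is a dict: "clock": time; "q": joint angles; "joint_velocities": joint speeds; "tau": joint torques, N m; "tcp_pos": TCP position; "eef_rot": TCP orientation; "ft_force": force on the tool from outside, world axes, zero at the start; "torque": the same for the moment, N m; "grip_width": finger opening in mm.
Only numpy, scipy, OpenCV 4.12 (cv2) and the standard library are available. Lean on these libraries where they do the work, as an engineer would, in place of code of your own. Each camera call takes 0.05 s, during which the arm holds its last target. There are 200 camera calls.

## Working session

There is one attempt and no reset: what is moved stays moved. The work goes in short steps, each a Python script; the robot and the scene stay as the last script left them, time stands still between calls to the robot, and variables do not carry over. Pictures are saved under pics/ and viewed, about 8 in all and at most 12, crops included, and the job is handed in when it is done.

```bash
ls; mkdir -p pics; python3 - <<'E'
from workcell import bot, readout, snapshot, finder
import cv2,numpy as np,pickle
S={}
for c in("scene","top"):
    s=snapshot(c);S[c]=s
    cv2.imwrite(f"pics/{c}0.png",s["img"][:,:,::-1])
    print(c,s["fx"],s["fy"],s["cx"],s["cy"],s["dist_coeffs"]);print(np.round(s["extrinsics"],3))
    for t in["dock","rack","rack_loop","hook","hook_tip","pad","dropper","dish","tape","beaker","jar","reagent"]:
        r=finder.cut_out(c,t)
        print(t,[(round(d["p"],2),np.round(d["rect"]).tolist()) for d in r[:2]])
        S[c,t]=r
pickle.dump(S,open("s0.pkl","wb"))
st=readout.get_state();print(st["clock"],st["ft_force"],st["grip_width"]);print(np.round(st["eef_rot"],3))
E
```

```text
pics
scene 464.82744456171923 464.82744456171923 321.528354994111 205.32502667281557 [-0.10984879  0.          0.          0.          0.        ]
[[-2.930000e-01 -6.130000e-01  7.340000e-01  1.561631e+03]
 [ 9.560000e-01 -1.960000e-01  2.180000e-01  2.951140e+02]
 [ 1.000000e-02  7.660000e-01  6.430000e-01  9.305530e+02]
 [ 0.000000e+00  0.000000e+00  0.000000e+00  1.000000e+00]]
dock [(0.63, [385.0, 233.0, 54.0, 36.0])]
rack [(0.91, [381.0, 254.0, 31.0, 44.0])]
rack_loop [(0.97, [380.0, 253.0, 29.0, 42.0])]
hook [(0.75, [264.0, 190.0, 28.0, 27.0])]
hook_tip [(0.86, [257.0, 195.0, 45.0, 38.0])]
pad [(0.57, [257.0, 203.0, 61.0, 44.0])]
dropper [(0.57, [314.0, 221.0, 15.0, 26.0])]
dish [(0.51, [327.0, 205.0, 20.0, 16.0])]
tape [(0.89, [304.0, 252.0, 26.0, 27.0])]
beaker [(0.68, [466.0, 237.0, 31.0, 42.0])]
jar [(0.61, [257.0, 194.0, 47.0, 36.0]), (0.57, [379.0, 258.0, 28.0, 35.0])]
reagent [(0.83, [189.0, 184.0, 24.0, 45.0]), (0.26, [258.0, 197.0, 44.0, 36.0])]
top 457.9316900754786 457.9316900754786 319.8891008046648 202.50563023504245 [-0.04533265  0.          0.          0.        
[... 378 characters left out ...]
]), (0.2, [311.0, 238.0, 20.0, 26.0])]
hook [(0.79, [388.0, 224.0, 31.0, 64.0])]
hook_tip [(0.63, [388.0, 223.0, 27.0, 64.0])]
pad [(0.97, [388.0, 229.0, 48.0, 86.0])]
dropper [(0.69, [315.0, 200.0, 8.0, 14.0]), (0.64, [240.0, 174.0, 37.0, 50.0])]
dish [(0.78, [311.0, 239.0, 22.0, 26.0]), (0.45, [388.0, 231.0, 50.0, 87.0])]
tape [(0.59, [317.0, 162.0, 28.0, 23.0]), (0.2, [156.0, 211.0, 32.0, 32.0])]
beaker [(0.85, [155.0, 211.0, 27.0, 33.0])]
jar [(0.9, [466.0, 248.0, 24.0, 23.0]), (0.19, [387.0, 230.0, 48.0, 85.0])]
reagent [(0.59, [471.0, 204.0, 35.0, 27.0])]
1.3 [-0.48342108 -0.08127771  0.03763628] 91.20239445857179
[[ 0.407  0.     0.914]
 [-0.914 -0.     0.407]
 [ 0.    -1.     0.   ]]
```

View pics/top0.png

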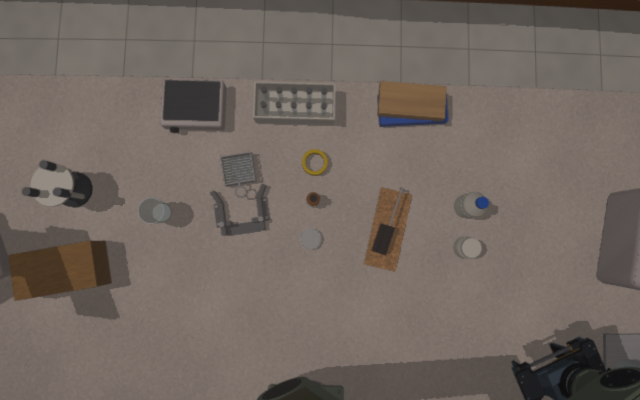

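View pics/scene0.png

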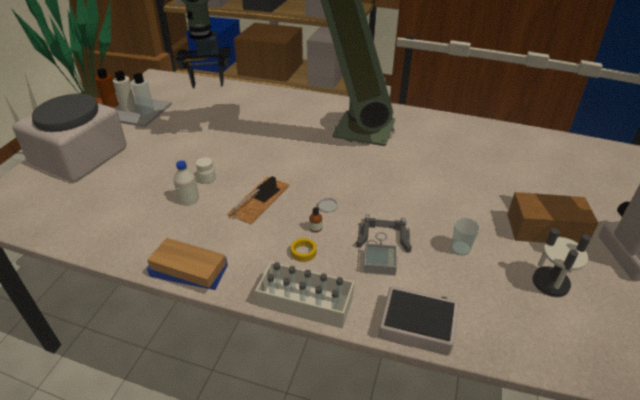

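The top view shows the rack at (239,169), its loop at (245,192), the dock at (240,212) and the hook on its pad at (388,225). In the scene view, the loop is at (381,237) and the hook at (262,190). Next I'll zoom in.

```bash
python3 - <<'E'
import cv2,numpy as np,pickle
S=pickle.load(open("s0.pkl","rb"))
def crop(c,x0,y0,w,h,k):
    im=cv2.resize(S[c]["img"][y0:y0+h,x0:x0+w,::-1],None,fx=k,fy=k,interpolation=cv2.INTER_CUBIC)
    for i in range(0,w,10): cv2.putText(im,str(x0+i),(i*k,8),0,.3,(0,0,255),1);cv2.line(im,(i*k,0),(i*k,4),(0,0,255))
    for i in range(0,h,10): cv2.putText(im,str(y0+i),(0,i*k+4),0,.3,(0,0,255),1)
    return im
a=crop("top",200,145,90,100,6);b=crop("top",360,180,42,100,6)
cv2.imwrite("pics/c1.png",np.hstack([a,b]))
a=crop("scene",345,205,75,75,6);b=crop("scene",225,170,58,75,6)
cv2.imwrite("pics/c2.png",np.hstack([a,b]))
E
```

```text
(no output)
```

View pics/c1.png

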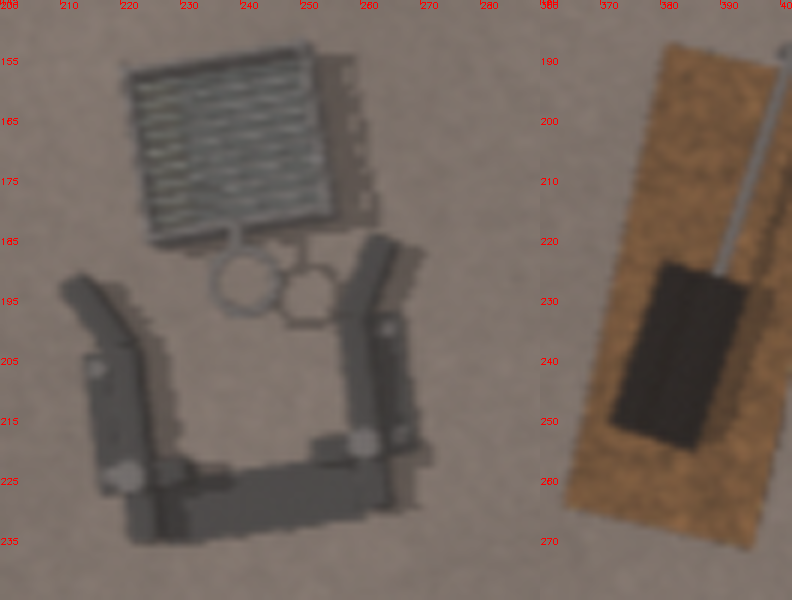

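View pics/c2.png

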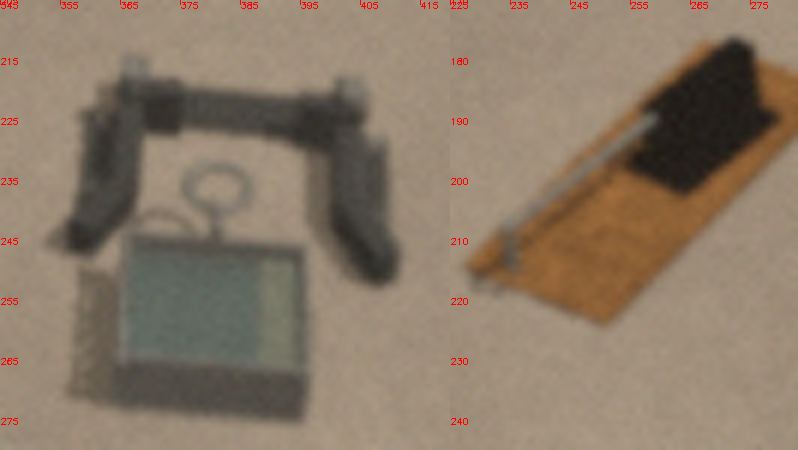

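c1 shows the loop at top pixel (240.8,192), with its shadow to the right, and the rack corners, dock elbows and lugs clearly. c2 shows the loop at scene pixel (381,236) and the hook tip at (235.5,215). I'll fit the poses from these keypoints.

```bash
cat >h.py <<'E'
import cv2,numpy as np,pickle
from scipy.optimize import least_squares
F=np.diag([1.,-1,-1])
def proj(s,P):
    E=np.linalg.inv(s["extrinsics"]);R=F@E[:3,:3];t=F@E[:3,3]
    K=np.array([[s["fx"],0,s["cx"]],[0,s["fy"],s["cy"]],[0,0,1]])
    return cv2.projectPoints(np.array(P,float).reshape(-1,3),cv2.Rodrigues(R)[0],t,K,np.array(s["dist_coeffs"],float))[0][:,0]
def at_z(s,uv,z):
    return least_squares(lambda p:proj(s,[p[0],p[1],z])[0]-uv,[500,0]).x
def place(p,L):
    L=np.array(L,float);c,n=np.cos(p[2]),np.sin(p[2])
    return np.c_[p[0]+c*L[:,0]-n*L[:,1],p[1]+n*L[:,0]+c*L[:,1],L[:,2]]
def fit(obs,p0):
    "obs: list of (cam, local pts, px)"
    f=lambda p:np.concatenate([(proj(s,place(p,L))-np.array(u)).ravel() for s,L,u in obs])
    r=least_squares(f,p0,x_scale=[1,1,.01],loss="soft_l1");return r.x,r.fun.reshape(-1,2)
E
python3 - <<'E'
from h import *
S=pickle.load(open("s0.pkl","rb"));T,C=S["top"],S["scene"]
def px(x0,y0,ox,L): return [((u-ox+.5)/6-.5+x0,(v+.5)/6-.5+y0) for u,v in L]
t1=lambda L:px(200,145,0,L);t2=lambda L:px(360,180,540,L);c1=lambda L:px(345,205,0,L);c2=lambda L:px(225,170,450,L)
top=(T,[(40,43,34),(40,-43,34),(-40,-43,34),(-40,43,34),(-66,0,40)],t1([(128,68),(307,45),(330,215),(153,243),(245,282)]))
sc=(C,[(-40,-43,34),(-40,43,34),(40,43,34),(40,-43,34),(-66,0,40)],c1([(125,240),(305,250),(305,372),(115,362),(217,188)]))
def show(n,o,p0):
    p,r=fit(o,p0);print(n,np.round(p[:2],1),"yaw",round(np.degrees(p[2]),2),np.round(r,1).tolist());return p
show("rack top",[top],[600,200,0]);show("rack sc",[sc],[600,200,0]);rk=show("rack both",[top,sc],[600,200,0])
d=(T,[(90,65,22),(58,46,22),(58,-46,22),(90,-65,22)],t1([(85,275),(138,345),(345,315),(370,235)]))
dk=show("dock",[d],[500,200,0])
for u in t1([(195,458),(312,438)]):
    w=at_z(T,u,30)-dk[:2];c,n=np.cos(dk[2]),np.sin(dk[2]);print("lug in dock",c*w[0]+n*w[1],-n*w[0]+c*w[1])
ht=(T,[(14,21,10),(14,-21,10),(-66,-21,10),(-66,21,10),(120,0,46)],t2([(662,263),(748,287),(693,450),(612,425),(785,57)]))
hs=(C,[(120,0,46),(120,0,16)],c2([(510,232),(513,268)]))
show("hook top",[ht],[500,-170,-.3]);show("hook sc",[hs],[500,-170,-.3]);hk=show("hook",[ht,hs],[500,-170,-.3])
pt=(T,[(110,45,4),(-110,-45,4),(-110,45,4)],t2([(670,43),(750,550),(565,507)]))
pd=show("pad",[pt],[500,-170,-.3])
for n,z,u in[("dropper",75,(313,198)),("tape",12,(316,162)),("dish",10,(312,239)),("beaker",0,(148,211))]:print(n,at_z(T,u,z))
print("loop",place(rk,[(-66,0,40)]))
pickle.dump((rk,dk,hk,pd),open("poses.pkl","wb"))
E
```

```text
rack top [683.8 197.9] yaw 9.52 [[-0.7, 0.2], [0.7, -0.4], [0.8, 0.0], [-1.2, -0.1], [0.1, 0.3]]
rack sc [688.6 200.2] yaw 10.93 [[-0.9, -1.2], [0.6, -0.4], [1.0, 0.9], [-0.4, -0.1], [-0.2, 0.6]]
rack both [685.  198.9] yaw 10.03 [[-1.2, -0.1], [0.2, -1.0], [0.5, -0.6], [-1.4, -0.5], [-0.0, -0.2], [-0.8, -2.4], [0.6, -1.2], [0.5, -0.0], [-0.7, -1.4], [-0.0, -0.4]]
dock [543.5 182.5] yaw 9.71 [[0.5, 0.6], [0.1, -0.5], [-1.0, -0.4], [0.1, 0.4]]
lug in dock 1.3118217886564096 26.32656667509051
lug in dock 2.5548651945223853 -27.072884613975646
hook top [ 525.  -210.4] yaw -16.73 [[-0.2, -0.4], [-0.1, 0.3], [0.5, 0.8], [-0.6, 0.3], [0.3, -1.5]]
hook sc [ 529.5 -199.6] yaw -23.47 [[-0.3, -0.8], [0.3, 0.8]]
hook [ 525.1 -210.7] yaw -17.19 [[-0.0, -0.5], [0.1, 0.3], [0.4, 0.8], [-0.6, 0.1], [0.8, -1.4], [0.0, -0.7], [0.6, 0.9]]
pad [ 529.  -218.7] yaw -12.29 [[-0.0, -0.1], [0.5, 0.3], [-0.4, -0.2]]
dropper [603.67230571  -8.66142989]
tape [709.77861039 -14.678396  ]
dish [496.46867395  -8.50191797]
beaker [563.47449738 449.02931577]
loop [[620.03498209 187.45164469  40.        ]]
```

```bash
cat >>h.py <<'E'
D=172.
def rot(yaw): # tool z = hook x, tool y down
    c,s=np.cos(yaw),np.sin(yaw);return np.array([[s,0,c],[-c,0,s],[0,-1,0.]])
def st(msg=""):
    from workcell import readout
    s=readout.get_state();print(msg,"t",round(s["clock"],2),"tcp",np.round(s["tcp_pos"],1),"F",np.round(s["ft_force"],2),"M",np.round(s["torque"],2),"w",round(s["grip_width"],1));return s
E
python3 - <<'E'
from h import *
from workcell import bot,readout,snapshot
S=pickle.load(open("s0.pkl","rb"));T=S["top"];rk,dk,hk,pd=pickle.load(open("poses.pkl","rb"))
def indock(w):
    w=np.array(w)-dk[:2];c,n=np.cos(dk[2]),np.sin(dk[2]);return np.round([c*w[0]+n*w[1],-n*w[0]+c*w[1]],1)
for u in[(200,540),(350,518),(200,470),(310,460),(135,540),(388,508)]: print(u,indock(at_z(T,((u[0]+.5)/6+199.5,(u[1]+.5)/6+144.5),20)))
g=place(hk,[(-8,0,34)])[0];R=rot(hk[2])
bot.movep([g[0],g[1],g[2]+D+90],R);st("hover")
print(bot.move_straight([g[0],g[1],g[2]+D],vel=80,max_force=8));st("down")
bot.grip(10);s=st("grip")
pickle.dump((s["tcp_pos"],s["eef_rot"]),open("park.pkl","wb"))
bot.move_straight([g[0],g[1],g[2]+D+80],vel=80);st("lift")
for c in("top","scene"):
    im=snapshot(c);pickle.dump(im,open(f"lift_{c}.pkl","wb"))
    u=proj(im,[g])[0].astype(int);im=im["img"][:,:,::-1]
    x,y=max(u[0]-60,0),max(u[1]-75,0);globals()[c]=cv2.resize(im[y:y+120,x:x+100],None,fx=4,fy=4,interpolation=cv2.INTER_CUBIC);print(c,x,y)
cv2.imwrite("pics/lift.png",np.hstack([top,scene]))
E
```

```text
(200, 540) [-35.2  30.7]
(350, 518) [-35.3 -37.9]
(200, 470) [-3.8 26.5]
(310, 460) [ -6.6 -23.6]
(135, 540) [-30.9  59.9]
(388, 508) [-33.3 -55.6]
hover t 2.92 tcp [ 517.4 -209.   296.3] F [-0.04 -0.3  -0.15] M [0.08 0.02 0.02] w 91.5
False
down t 4.19 tcp [ 517.7 -208.4  206.5] F [ 0.16 -0.08  0.15] M [ 0.11  0.04 -0.03] w 91.3
grip t 5.3 tcp [ 517.5 -208.3  206. ] F [ 0.48  0.15 -0.52] M [ 0.12 -0.   -0.01] w 18.1
lift t 6.45 tcp [ 517.2 -208.3  285.4] F [ 0.4   0.34 -2.03] M [ 0.05 -0.01  0.04] w 18.0
top 326 157
scene 202 113
```

View pics/lift.png

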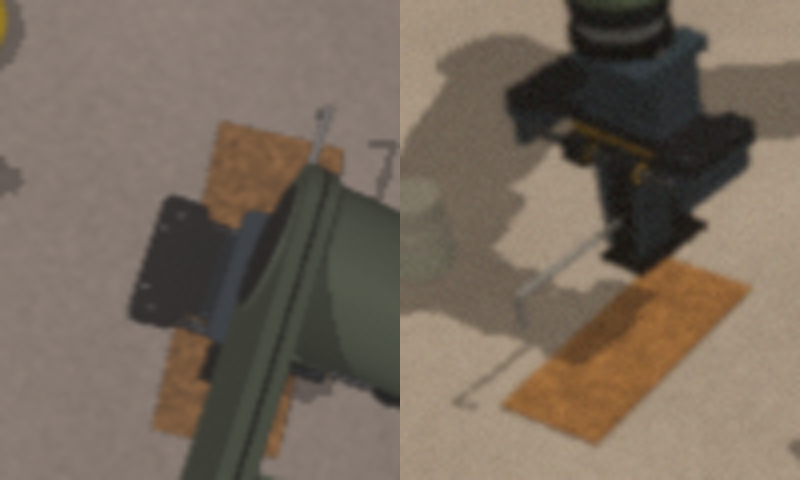

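The hook is gripped level (width 18.0). In the top view the rod end is near (406.7,185); in the scene view the tip is near (232,193). Now I'll carry it over the bystanders and hover above the loop.

```bash
cat >>h.py <<'E'
def tcp_for_tip(xy,z,yaw): # grasp point is 128 behind tip, 18 above
    return np.array([xy[0]-128*np.cos(yaw),xy[1]-128*np.sin(yaw),z+18+D])
E
python3 - <<'E'
from h import *
from workcell import bot,snapshot
rk,dk,hk,pd=pickle.load(open("poses.pkl","rb"))
for c,L,u in(("top",(128,0),(406.7,184.9)),("scene",(128,0),(232.4,187.5))):
    im=pickle.load(open(f"lift_{c}.pkl","rb"));print(c,proj(im,place([517.2,-208.3,hk[2]],[(128,0,285.4-D+12)])),u)
yaw=dk[2];R=rot(yaw);l=place(rk,[(-66,0,40)])[0][:2];tip=l-4*np.array([np.cos(yaw),np.sin(yaw)])
a=[517.2,-208.3,315];bot.move_straight(a,vel=120)
p=tcp_for_tip(tip,56,yaw);bot.move_straight([p[0],p[1],315],vel=150,orientation=R)
bot.move_straight(p,vel=100);st("above loop")
for c in("top","scene"):
    im=snapshot(c);pickle.dump(im,open(f"ab_{c}.pkl","wb"))
    u=proj(im,[[l[0],l[1],45]])[0].astype(int);print(c,u,"tip pred",proj(im,[[*tip,56],[*tip,86]]),"loop pred",proj(im,[[*l,40]]))
    x,y=u[0]-25,u[1]-30;print(x,y);im=im["img"][y:y+60,x:x+50,::-1]
    globals()[c]=cv2.resize(im,None,fx=8,fy=8,interpolation=cv2.INTER_CUBIC)
cv2.imwrite("pics/ab.png",np.hstack([top,scene]))
E
```

```text
top [[407.26563664 184.32115235]] (406.7, 184.9)
scene [[231.61781518 186.12419465]] (232.4, 187.5)
above loop t 10.43 tcp [490.3 165.3 246.4] F [ 0.51 -0.24 -2.39] M [ 0.05  0.03 -0.03] w 17.4
top [240 191] tip pred [[239.66406074 192.28639739]
 [237.84506184 191.12230093]] loop pred [[240.40035959 191.42359817]]
215 161
scene [380 234] tip pred [[381.31031418 230.36207827]
 [382.34082172 222.29650675]] loop pred [[380.72609526 235.54972803]]
355 204
```

View pics/ab.png

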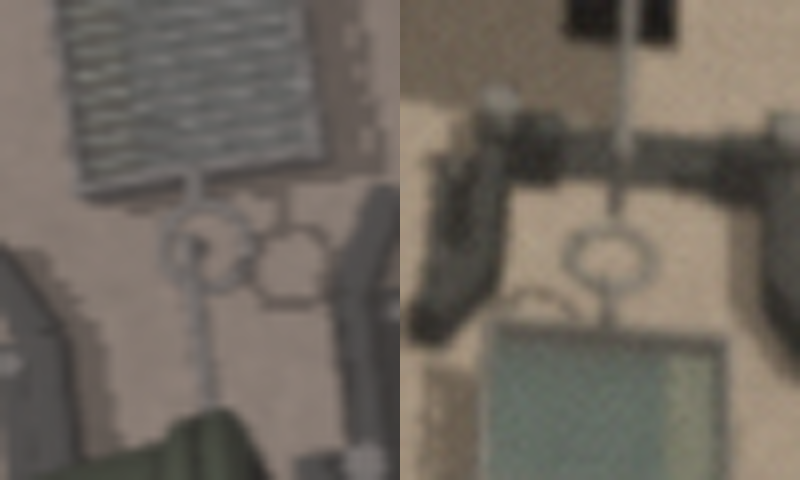

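The tip and ring are where predicted in both views (ring at top pixel 240.5,191.5; tip near 239,191), so I'll lower into the loop and start drawing.

```bash
cat >>h.py <<'E'
def todock(dk,w):
    w=np.array(w[:2])-dk[:2];c,n=np.cos(dk[2]),np.sin(dk[2]);return np.array([c*w[0]+n*w[1],-n*w[0]+c*w[1]])
def tip_of(s):
    z=np.array(s["eef_rot"])[:,2];return np.array(s["tcp_pos"])+128*z-[0,0,18+D]
def pull(dk,bias,pts,vel,guard,limit):
    "tip through dock-frame points; stops on guard (change per step) or on total pull limit"
    from workcell import bot,readout
    for q in pts:
        w=place(dk,[(*q,28)])[0];p=tcp_for_tip(w[:2],28,dk[2])
        hit=bot.move_straight(p,vel=vel,max_force=guard)
        s=readout.get_state();f=np.array(s["ft_force"])-bias
        fd=todock([0,0,dk[2]],f);t=todock(dk,tip_of(s))
        print(round(s["clock"],2),"tip",np.round(t,1),"F dock",np.round(fd,1),"Fz",round(f[2],1),hit)
        if hit or np.hypot(*fd)>limit: return True
    return False
E
python3 - <<'E'
from h import *
from workcell import bot,readout
rk,dk,hk,pd=pickle.load(open("poses.pkl","rb"))
bot.pause(.2)
bias=np.mean([(bot.pause(.02),readout.get_state()["ft_force"])[1] for _ in range(10)],0);print("bias",bias)
pickle.dump(bias,open("bias.pkl","wb"))
s=readout.get_state();p=np.array(s["tcp_pos"]);t=todock(dk,tip_of(s));print("tip",t)
p[2]=28+18+D
print(bot.move_straight(p,vel=30,max_force=3));st("in")
x0,y0=t
ys=lambda x:np.interp(x,[18,38,68],[0,3,y0])  # tip y against tip x
pull(dk,bias,[(x,ys(x)) for x in np.arange(x0-4,14,-4)],15,4.5,6)
E
```

```text
bias [-0.02378374  0.09307085 -1.85954307]
tip [72.22292259 -8.0591914 ]
False
in t 11.98 tcp [490.  165.2 218.2] F [ 0.24  0.57 -2.04] M [-0.03  0.01 -0.02] w 17.6
12.4 tip [68.1 -8.1] F dock [ 0.9 -0.4] Fz 0.5 False
12.83 tip [64.4 -6.6] F dock [2.3 0.4] Fz -0.6 False
13.27 tip [60.2 -5.1] F dock [0.9 0.1] Fz 0.8 False
13.7 tip [56.1 -3.7] F dock [ 0.8 -0.6] Fz 0.3 False
14.13 tip [52.1 -2.2] F dock [2.5 0.5] Fz 1.2 False
14.57 tip [48.  -0.7] F dock [ 1.8 -0.3] Fz 0.7 False
15.0 tip [44.   0.8] F dock [1.8 0.2] Fz 0.7 False
15.43 tip [40.   2.2] F dock [ 0.4 -0.5] Fz 0.2 False
15.85 tip [36.   2.7] F dock [ 0.9 -1.3] Fz 0.6 False
16.27 tip [32.   2.1] F dock [2.  0.3] Fz 0.2 False
16.68 tip [28.   1.5] F dock [ 0.9 -0.1] Fz -0.3 False
17.1 tip [24.   0.9] F dock [1.  0.7] Fz 0.6 False
17.38 tip [21.4  0.2] F dock [0.  0.3] Fz 0.2 True
```

```bash
python3 - <<'E'
from h import *
from workcell import snapshot
rk,dk,hk,pd=pickle.load(open("poses.pkl","rb"))
for c in("top","scene"):
    im=snapshot(c);u=proj(im,place(dk,[(55,0,30)]))[0].astype(int)
    x,y=u[0]-33,u[1]-36;print(c,x,y);globals()[c]=cv2.resize(im["img"][y:y+72,x:x+66,::-1],None,fx=6,fy=6,interpolation=cv2.INTER_CUBIC)
cv2.imwrite("pics/m1.png",np.hstack([top,scene]));st()
E
```

```text
top 206 163
scene 350 197
 t 17.48 tcp [438.6 164.9 217.6] F [ 0.33  0.2  -1.56] M [ 0.09 -0.12 -0.05] w 18.0
```

View pics/m1.png

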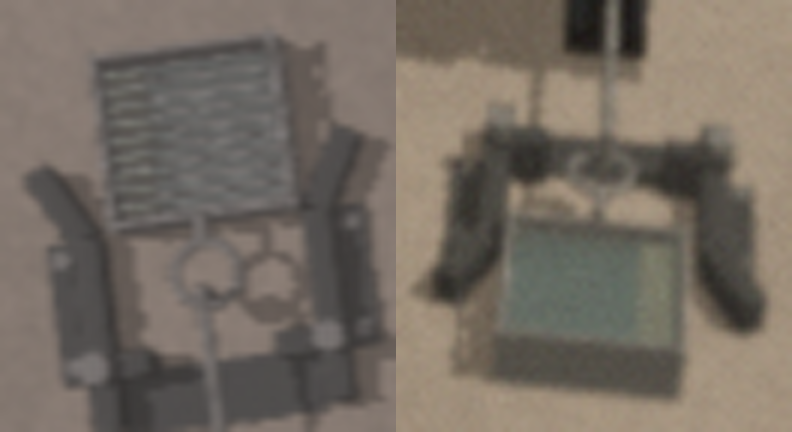

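The rack is at the channel mouth, nearly centred and about 1–2° off square, with no lasting jam, so I'll continue gently.

```bash
python3 - <<'E'
from h import *
rk,dk,hk,pd=pickle.load(open("poses.pkl","rb"));bias=pickle.load(open("bias.pkl","rb"))
pull(dk,bias,[(x,0) for x in np.arange(19,-12,-2.)],10,5,6.5)
E
```

```text
17.93 tip [19.5 -0.2] F dock [ 4.5 -1.9] Fz -1.3 False
18.28 tip [16.9  0.1] F dock [1.2 0.4] Fz 0.7 False
18.63 tip [14.8  0.1] F dock [2.5 0.2] Fz 1.3 False
18.98 tip [12.9 -0.1] F dock [1.5 0.3] Fz 1.6 False
19.33 tip [10.8 -0.1] F dock [2.2 0.4] Fz 0.4 False
19.68 tip [ 8.9 -0. ] F dock [ 1.7 -0.6] Fz 0.9 False
20.03 tip [ 6.9 -0.1] F dock [ 1.  -0.3] Fz 1.2 False
20.38 tip [ 4.9 -0.1] F dock [1.9 0.5] Fz 0.9 False
20.73 tip [ 2.9 -0.1] F dock [ 2.2 -0.4] Fz 1.0 False
21.08 tip [ 0.9 -0.1] F dock [1.2 1. ] Fz 1.3 False
21.43 tip [-1.1 -0.1] F dock [2.  0.6] Fz 1.8 False
21.78 tip [-3.1 -0.1] F dock [1.9 0.2] Fz 0.9 False
22.13 tip [-5.1 -0.1] F dock [ 1.5 -0.9] Fz 0.6 False
22.48 tip [-7.1 -0.1] F dock [ 1.7 -0.7] Fz 0.4 False
22.83 tip [-9.1 -0. ] F dock [ 1.2 -0. ] Fz 1.2 False
23.18 tip [-11.1  -0. ] F dock [2.2 0.3] Fz 0.5 False
```

```bash
python3 - <<'E'
from h import *
rk,dk,hk,pd=pickle.load(open("poses.pkl","rb"));bias=pickle.load(open("bias.pkl","rb"))
pull(dk,bias,[(x,0) for x in np.arange(-11.7,-40,-.6)],6,3.5,4.8)
for _ in range(4):
    from workcell import bot; bot.pause(.1); st()
E
```

```text
23.45 tip [-11.7  -0. ] F dock [ 1.3 -0.1] Fz 0.2 False
23.7 tip [-12.3  -0. ] F dock [2.9 0.5] Fz 0.6 False
23.95 tip [-12.9  -0.1] F dock [ 2.6 -0.4] Fz 0.4 False
24.2 tip [-13.6  -0. ] F dock [2.1 0.1] Fz -0.8 False
24.45 tip [-14.2  -0.1] F dock [2.1 0.2] Fz 0.6 False
24.7 tip [-14.7  -0.1] F dock [2.4 0.2] Fz 0.2 False
24.95 tip [-15.4  -0.1] F dock [ 2.6 -1.2] Fz 0.3 False
25.2 tip [-16.   -0.1] F dock [ 2.1 -0.1] Fz 0.9 False
25.45 tip [-16.6  -0. ] F dock [ 2.2 -0. ] Fz 0.6 False
25.7 tip [-17.2  -0.1] F dock [ 2.7 -0.2] Fz -0.1 False
25.95 tip [-17.7  -0.1] F dock [1.9 0.3] Fz 1.1 False
26.2 tip [-18.4  -0. ] F dock [2.6 0.3] Fz 0.7 False
26.45 tip [-19.   -0.1] F dock [ 2.1 -0.7] Fz 0.5 False
26.7 tip [-19.6  -0.1] F dock [ 1.5 -0.2] Fz 0.1 False
26.95 tip [-20.2  -0. ] F dock [ 2.8 -0.4] Fz 0.6 False
27.2 tip [-20.8  -0. ] F dock [ 2.  -0.3] Fz 0.6 False
27.45 tip [-21.3  -0.1] F dock [ 1.5 -0.2] Fz 0.6 False
27.7 tip [-22.  -0.] F dock [2.4 0.4] Fz -0.2 False
27.95 tip [-22.6  -0. ] F dock [ 2.9 -1.1] Fz -0.3 False
28.2 tip [-23.1  -0. ] F dock [ 2.  -0.6] Fz 0.5 False
28
[... 675 characters left out ...]
.  -0.] F dock [ 1.3 -0.9] Fz 0.5 False
31.7 tip [-31.6  -0.1] F dock [2.3 0.1] Fz 0.4 False
31.95 tip [-32.2  -0. ] F dock [2.8 0.8] Fz 0.4 False
32.2 tip [-32.8  -0.1] F dock [2.2 0.6] Fz 1.2 False
32.45 tip [-33.3  -0. ] F dock [ 1.5 -0.4] Fz 0.9 False
32.7 tip [-33.7   0. ] F dock [3.3 0.4] Fz -1.4 False
32.95 tip [-34.1   0.1] F dock [4.6 2.1] Fz -1.6 False
 t 33.05 tcp [383.7 155.3 218.1] F [ 3.92  2.09 -3.4 ] M [ 0.43 -0.67  0.15] w 17.8
 t 33.15 tcp [383.7 155.3 218.1] F [ 5.25  2.93 -3.87] M [ 0.41 -0.7   0.12] w 17.6
 t 33.25 tcp [383.7 155.3 218.1] F [ 5.68  1.72 -3.49] M [ 0.36 -0.62  0.14] w 18.1
 t 33.35 tcp [383.7 155.3 218.1] F [ 4.24  2.62 -4.04] M [ 0.32 -0.65  0.16] w 18.1
```

Firm contact where the lugs were measured (front at about x = 1–2). Now I'll build the pull up to about 7.5 N and hold it.

```bash
python3 - <<'E'
from h import *
from workcell import bot,readout,snapshot
rk,dk,hk,pd=pickle.load(open("poses.pkl","rb"));bias=pickle.load(open("bias.pkl","rb"))
def F(n=10):
    f=np.mean([(bot.pause(.02),readout.get_state()["ft_force"])[1] for _ in range(n)],0)-bias
    return todock([0,0,dk[2]],f),f[2]
x=-34.5;f,fz=F();print(f,fz);hold=0
for i in range(24):
    m=np.hypot(*f)
    if m>8.2: x+=.1
    elif m<7: x-=.2
    else: hold+=1
    if hold>=5: break
    if not 7<=m<=8.2:
        w=place(dk,[(x,0,28)])[0];bot.move_straight(tcp_for_tip(w[:2],28,dk[2]),vel=5)
    f,fz=F();s=readout.get_state();print(round(s["clock"],2),round(x,2),"tip",np.round(todock(dk,tip_of(s)),2),"F",np.round(f,2),round(fz,2))
for c in("top","scene"):
    im=snapshot(c);pickle.dump(im,open(f"home_{c}.pkl","wb"));u=proj(im,place(dk,[(25,0,30)]))[0].astype(int)
    x,y=u[0]-33,u[1]-36;print(c,x,y);globals()[c]=cv2.resize(im["img"][y:y+72,x:x+66,::-1],None,fx=6,fy=6,interpolation=cv2.INTER_CUBIC)
cv2.imwrite("pics/m2.png",np.hstack([top,scene]))
E
```

```text
[4.63474908 1.15840192] -1.656225966384626
33.93 -34.7 tip [-34.19   0.1 ] F [5.33 1.13] -2.32
34.35 -34.9 tip [-34.29   0.09] F [5.71 1.26] -2.43
34.77 -35.1 tip [-34.34   0.09] F [6.29 0.99] -2.84
35.18 -35.3 tip [-34.46   0.12] F [6.69 0.88] -3.56
35.6 -35.5 tip [-34.52   0.12] F [7.32 1.05] -4.0
35.77 -35.5 tip [-34.52   0.11] F [7.47 1.08] -3.69
35.93 -35.5 tip [-34.51   0.13] F [7.27 0.81] -3.93
36.1 -35.5 tip [-34.52   0.11] F [7.51 0.66] -3.76
36.27 -35.5 tip [-34.51   0.13] F [7.39 0.91] -3.87
top 207 174
scene 350 190
```

View pics/m2.png

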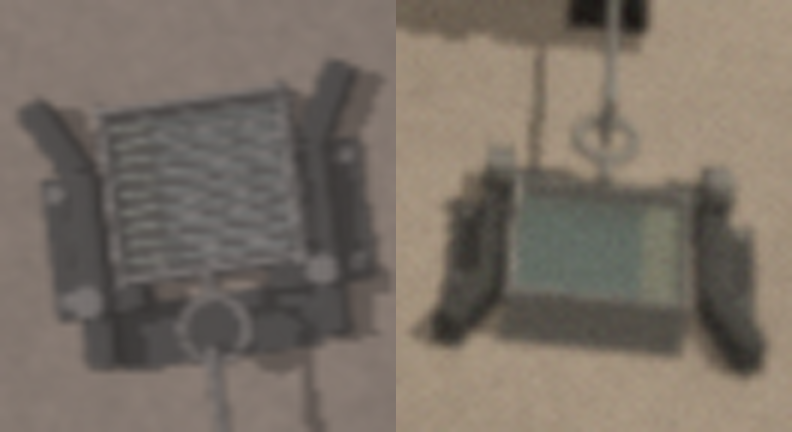

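The rack is seated at the lugs in both views, between the walls. The vertical force (-3.9 N) suggests the hook is lifting the loop slightly through friction, so I'll ease it down and repeat the hold.

```bash
python3 - <<'E'
from h import *
from workcell import bot,readout
rk,dk,hk,pd=pickle.load(open("poses.pkl","rb"));bias=pickle.load(open("bias.pkl","rb"))
def F(n=8):
    f=np.mean([(bot.pause(.02),readout.get_state()["ft_force"])[1] for _ in range(n)],0)-bias
    return todock([0,0,dk[2]],f),f[2]
x=-35.5;z=28;hold=0;f,fz=F()
for i in range(22):
    m=np.hypot(*f);mv=True
    if m>8.4: x+=.15
    elif fz<-1.2 and z>25: z-=.3
    elif m<6.9: x-=.15
    else: hold+=1;mv=False
    if hold>=6: break
    if mv:
        w=place(dk,[(x,0,z)])[0];bot.move_straight(tcp_for_tip(w[:2],z,dk[2]),vel=5)
    f,fz=F();s=readout.get_state();print(round(s["clock"],2),round(x,2),round(z,1),"tip",np.round(todock(dk,tip_of(s)),2),np.round(s["tcp_pos"][2],2),"F",np.round(f,2),round(fz,2))
E
```

```text
36.88 -35.5 27.7 tip [-34.54   0.11] 217.94 F [6.39 0.78] -2.29
37.27 -35.5 27.4 tip [-34.54   0.11] 217.77 F [5.89 0.68] -0.89
37.65 -35.65 27.4 tip [-34.6    0.12] 217.77 F [6.37 0.55] -0.98
38.03 -35.8 27.4 tip [-34.65   0.12] 217.77 F [6.66 0.52] -1.87
38.42 -35.8 27.1 tip [-34.66   0.1 ] 217.6 F [5.78 0.42] 0.09
38.8 -35.95 27.1 tip [-34.74   0.1 ] 217.6 F [6.39 0.74] -0.59
39.18 -36.1 27.1 tip [-34.79   0.12] 217.6 F [6.63 0.23] -0.81
39.57 -36.25 27.1 tip [-34.85   0.12] 217.6 F [6.96 0.34] -1.14
39.7 -36.25 27.1 tip [-34.86   0.11] 217.6 F [6.98 0.49] -1.25
40.08 -36.25 26.8 tip [-34.87   0.11] 217.43 F [6.31 0.38] 0.24
40.47 -36.4 26.8 tip [-34.92   0.12] 217.44 F [6.77 0.29] -0.09
40.85 -36.55 26.8 tip [-35.     0.12] 217.43 F [7.12 0.1 ] -0.64
40.98 -36.55 26.8 tip [-35.     0.13] 217.44 F [7.42 0.35] -0.42
41.12 -36.55 26.8 tip [-35.01   0.12] 217.43 F [6.92 0.18] -0.42
41.25 -36.55 26.8 tip [-34.99   0.1 ] 217.46 F [6.95 0.18] -0.56
41.38 -36.55 26.8 tip [-35.     0.12] 217.43 F [7.04 0.1 ] -0.83
```

Held at about 7 N with almost no lift. Now I'll unload, centre in the ring, lift out and carry the hook back.

```bash
python3 - <<'E'
from h import *
from workcell import bot,readout,snapshot
rk,dk,hk,pd=pickle.load(open("poses.pkl","rb"));pp,pR=pickle.load(open("park.pkl","rb"))
q=lambda x,z:tcp_for_tip(place(dk,[(x,0,z)])[0][:2],z,dk[2])
print(bot.move_straight(q(-33,26.8),vel=6));st("unload")
print(bot.move_straight(q(-26,26.8),vel=12));st("centre")
print(bot.move_straight(q(-26,62),vel=30,max_force=2.5));st("up")
E
```

```text
False
unload t 42.12 tcp [384.4 155.2 216.6] F [ 1.53 -0.15 -1.12] M [ 0.14 -0.37  0.05] w 17.7
False
centre t 42.86 tcp [391.6 156.5 216.7] F [-0.94  0.31 -1.49] M [ 0.03 -0.05  0.  ] w 18.1
False
up t 44.18 tcp [391.7 156.5 251.8] F [ 0.45 -0.32 -1.49] M [ 0.01 -0.01 -0.05] w 18.0
```

```bash
python3 - <<'E'
from h import *
from workcell import bot,readout,snapshot
rk,dk,hk,pd=pickle.load(open("poses.pkl","rb"));pp,pR=pickle.load(open("park.pkl","rb"))
bot.move_straight([391.7,156.5,315],vel=120)
s=snapshot("top");i1=snapshot("scene")
bot.move_straight([517.4,-208.4,315],vel=160,orientation=rot(hk[2]))
bot.move_straight([517.4,-208.4,240],vel=100);st("over pad")
i2=snapshot("scene");t2=snapshot("top")
C=lambda im,x,y,w,h:cv2.resize(im["img"][y:y+h,x:x+w,::-1],(360,360),interpolation=cv2.INTER_CUBIC)
cv2.imwrite("pics/m3.png",np.vstack([np.hstack([C(t2,200,160,80,80),C(i2,350,190,70,70)]),np.hstack([C(i2,215,160,70,70),C(t2,350,160,100,100)])])[:720])
im=cv2.imread("pics/m3.png");cv2.imwrite("pics/m3.png",cv2.resize(im,(600,600)))
E
```

```text
over pad t 48.42 tcp [ 517.7 -208.5  240.5] F [ 0.43  0.1  -1.69] M [0.01 0.   0.03] w 17.7
```

View pics/m3.png

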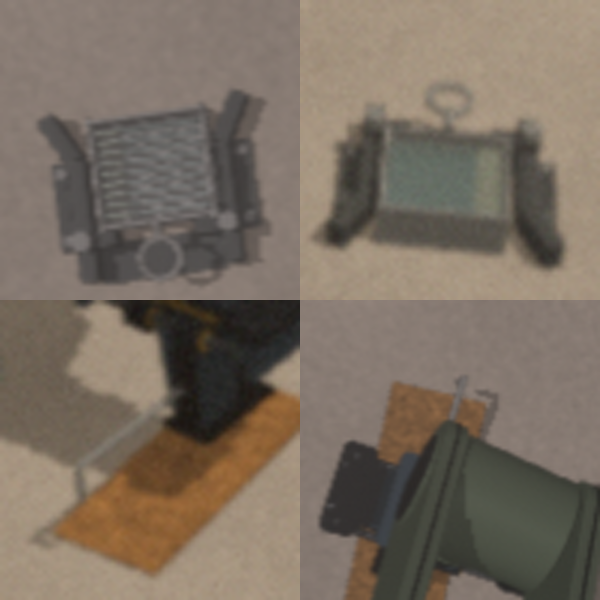

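The rack is home and free of the hook, and the hook hangs level over its pad. Next I'll set it down and release.

```bash
python3 - <<'E'
from h import *
from workcell import bot,readout,snapshot
print(bot.move_straight([517.4,-208.4,210],vel=50,max_force=4));st()
print(bot.move_straight([517.4,-208.4,205.3],vel=10,max_force=3));st("set")
bot.grip(60);st("open")
bot.move_straight([517.4,-208.4,310],vel=90);st("away")
bot.movep([300,-350,380],rot(-.7));st("clear")
S={}
from workcell import finder
for c in("top","scene"):
    S[c]=snapshot(c)
pickle.dump(S,open("s1.pkl","wb"));T,C=S["top"],S["scene"]
k=lambda im,x,y,w,h,f:cv2.resize(im["img"][y:y+h,x:x+w,::-1],None,fx=f,fy=f,interpolation=cv2.INTER_CUBIC)
a=np.hstack([k(T,207,174,66,72,6),k(T,360,180,66,72,6)])
b=np.hstack([k(C,225,155,66,48,6),k(C,350,190,66,48,6)])
cv2.imwrite("pics/m4.png",np.vstack([a,b])[:600])
E
```

```text
False
 t 49.27 tcp [ 517.5 -208.5  210. ] F [ 0.72  0.22 -1.59] M [ 0.07  0.03 -0.04] w 17.9
True
set t 49.71 tcp [ 517.5 -208.4  206. ] F [ 0.07 -0.48  5.13] M [ 0.01 -0.01 -0.06] w 17.7
open t 50.49 tcp [ 517.  -208.2  205. ] F [-0.54  0.17  0.74] M [ 0.08 -0.    0.08] w 60.1
away t 51.81 tcp [ 517.2 -208.3  309.3] F [ 0.43 -0.3   0.33] M [ 0.02  0.03 -0.05] w 60.0
clear t 52.85 tcp [ 300.5 -349.8  379.7] F [ 0.55 -0.26 -0.03] M [0.08 0.06 0.03] w 60.4
```

View pics/m4.png

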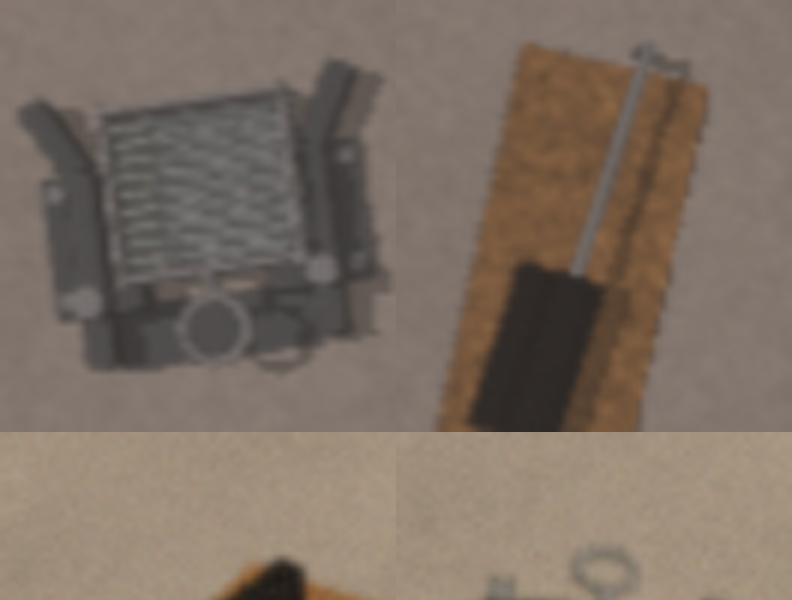

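```bash
python3 - <<'E'
from h import *
S=pickle.load(open("s1.pkl","rb"));T=S["top"];rk,dk,hk,pd=pickle.load(open("poses.pkl","rb"))
px=lambda L:[((u+.5)/6-.5+207,(v+.5)/6-.5+174) for u,v in L]
p,r=fit([(T,[(40,43,34),(40,-43,34),(-40,-43,34),(-40,43,34),(-66,0,40)],px([(100,113),(285,88),(305,263),(120,282),(213,328)]))],[590,190,.17])
print("rack in dock",todock(dk,p),"rel yaw",np.degrees(p[2]-dk[2]),np.round(r,1).tolist())
# ring alone; dock yaw re-measured: back bar edge, wall features
a=S["top"]["img"][174:250,200:280].astype(int)
# image motion between final hold and now in the rack region
h=pickle.load(open("home_top.pkl","rb"))["img"].astype(int);n=T["img"].astype(int)
print("diff rack area hold->now",np.abs(h-n)[186:222,222:260].mean(),"noise",np.abs(h-n)[150:170,280:300].mean())
from workcell import finder
S0=pickle.load(open("s0.pkl","rb"))
g0=S0["top"]["img"].astype(int)
for t,(x,y) in dict(dropper=(313,198),tape=(316,162),dish=(312,239),beaker=(155,211),jar=(469,248),reagent=(473,204)).items():
    print(t,np.abs(g0-n)[y-14:y+14,x-14:x+14].mean().round(2))
im=cv2.resize(T["img"][178:240,205:275,::-1],None,fx=10,fy=9.6,interpolation=cv2.INTER_LANCZOS4)
o=proj(T,place(dk,[(58,46,22),(-32,46,22),(58,-46,22),(-32,-46,22),(2,46,30),(2,28,30),(2,-28,30),(2,-46,30)]))
q=proj(T,place(p,[(40,43,34),(40,-43,34),(-40,-43,34),(-40,43,34)]))
f=lambda u:tuple(int(v) for v in ((u-[205,178]+.5)*[10,9.6]))
im=cv2.convertScaleAbs(im,alpha=1.6)
for i in range(0,8,2): cv2.line(im,f(o[i]),f(o[i+1]),(0,255,0),1)
for i in range(4): cv2.line(im,f(q[i]),f(q[(i+1)%4]),(0,0,255),1)
cv2.imwrite("pics/m5.png",im)
E
```

```text
rack in dock [41.85168313 -1.97437859] rel yaw -1.6807406164666892 [[-0.4, -0.7], [0.4, -0.2], [0.2, -0.1], [-0.7, 0.5], [0.4, 0.5]]
diff rack area hold->now 1.631335282651072 noise 2.1841666666666666
dropper 1.94
tape 1.99
dish 2.19
beaker 2.01
jar 2.16
reagent 1.88
```

View pics/m5.png

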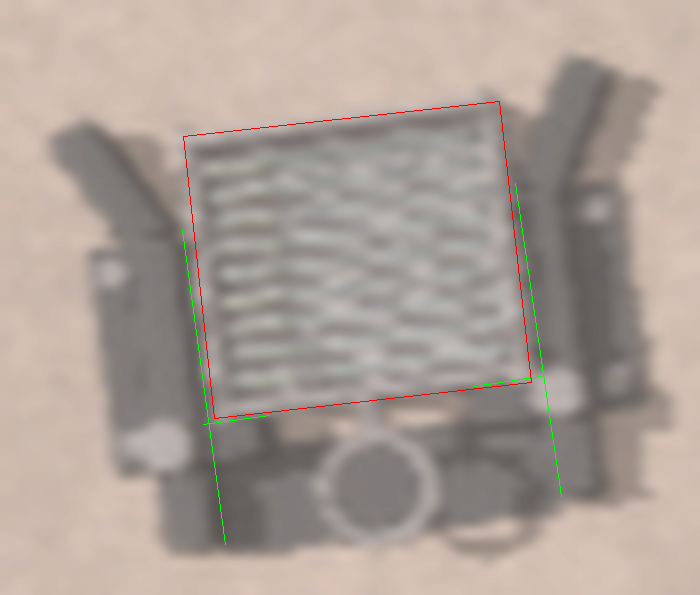

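```bash
python3 -c "
from workcell import bot
bot.hand_in()"
```

```text
the job is handed in; nothing more can be done
```

I drew the rack into the dock with the hook until it met the stop lugs, stood the hook back on its pad and handed the job in at about 53 s. One check is less than certain: how square the rack sits.

- **Pull:** I saw about 1–3 N while sliding and a brief bump where the rack entered the channel. At the stop I held about 7.4 N, eased the hook down because it was lifting the loop by up to 3.9 N, then held about 7 N for half a second with almost no lift. The highest pull I recorded was about 7.5 N. The bump stopped the motion at a change of 4.5 N, and its peak was not recorded.
- **After unhooking:** In the top view, the rack area had not changed since the hold. The hook stands upright on its pad where it started, and none of the six bystanders had moved.
- **Rack position:** The rack's front face fits at x ≈ 1.9 mm in the dock's frame and y ≈ −2.0 mm. The lugs measured x ≈ 1.3 and 2.6 mm, and the side play is 3 mm.
- **Squareness:** The fit showed the rack turned about 1.7° from my dock estimate. Dock edges compared directly in the picture gave less than 1°, so I put most of the difference down to error in the dock's measured angle. I could not settle it, as there was no time left for another pull.

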